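# Cover the sample mixer and set its inner speed knob

## Task

Put the loose round cover on the open well of the small sample mixer, lowering it by its knob instead of dropping it, so that it sits seated and level and is let go. Then turn only the inner pointer knob of the mixer's double dial until its nose points at the raised index tab on the outer ring; the ring is already set and must stay where it is. Leave the timer and the oil bottle where they stand.

Things in the scene. Friction and masses are not known exactly. Their poses are not given: they have to be found in the camera images.
- cover: Loose grey round cover, 90 g. Origin: centre of its underside, z up. From below: tapered solid plug 8 mm deep (60 mm across at the bottom, 67 at the top), flange 92 mm across from z 8 to 12 mm, round upright black handle knob on the axis, 22 to 24 mm in diameter, from z 12 to 42 mm. Starts right way up on the bench, resting on its plug, right of the mixer.
- cover_seat (a point): Point on the cover's axis at the underside of its flange, 8 mm above the cover's origin; on the well rim when seated.
- mixer: Sample mixer, fixed to the bench. Origin: centre of its underside, x away from the robot, z up. Foot plate 132 x 222 mm; an open round well at y +62 mm (robot's left); at y -55 mm a white console, 124 x 96 mm, top 52 mm above the bench, with the double dial on top: a fluted outer ring and, above it, a black pointer knob.
- well_rim (a point): Centre of the well rim's top, 64 mm above the bench; axes are the mixer's. The well is an aluminium pot, 82 mm outside, 72 mm inside, 42 mm deep, with a fixed clear cup inside, its top 10 mm below the rim. When seated, the cover's plug is inside the rim (2.5 mm play all round at the plug's top) and its flange flat on the rim.
- dial_axis (a point): On the common vertical axis of ring and knob, at the ring's top face (64 mm above the bench, 12 mm above the console); axes are the mixer's.
- inner_knob (a joint): Angle of the inner knob (rad), counter-clockwise from above; 0 = nose along the mixer's +x; limits -2.4 to 2.4; equal to joint outer_ring when the nose is at the index. Friction 0.03 N m, stays where left. Upright bar 12 mm thick, 28 mm long, centred on the axis, flat sides from 4 to 30 mm above the ring's top face, with a pointed nose at one end; skirt disc 27 mm across and 4 mm thick below.
- knob_nose (a point): Tip of the inner knob's nose at the height of the knob's top: 20 mm from the dial axis, 30 mm above the ring's top face; x axis points outward through the nose.
- outer_ring (a joint): Angle of the outer ring (rad), same sense as the knob; 0 = index tab along the mixer's +x; limits -2.4 to 2.4. Friction 0.025 N m: turns easily if touched; must stay as found. A fluted grey disc 54 mm across, 12 mm tall, lying below the inner knob.
- ring_index (a point): Outer end of the ring's raised index tab, at the ring's top face, 33 mm from the dial axis; x axis points outward along the tab. The tab is 4 mm wide, runs from 15 to 33 mm from the axis and stands 2.7 mm above the ring's top face.
- notice_stand: Obstacle: clear notice board, fixed, the one tall thing near the work; it stands behind and to the right of the cover, between the arm at its start and the work. Origin: middle of its foot on the bench. In world x, y its lower edge runs from (0.44, -0.17) to (0.52, 0.02); it leans back and is 0.29 m high. Pass in front of it (x below 0.38) or well above.
- timer: Bystander: white bench timer, 58 x 62 x 18 mm, loose, to the right of the cover. Origin: centre of its underside.
- oil_bottle: Bystander: small brown dropper bottle, 28 mm across, 83 mm tall, loose, standing in front of the mixer's left half. Origin: centre of its underside.
Mind the look-alikes: they are no part of the job. Leave any blue or green look-alike of the cover alone.

How it is judged:
By the outcome, as a careful person would: the job done as asked, in the order asked, and still so for the second after the job is handed in, with the robot touching nothing.
It also fails if it takes over 48 s, if anything falls off the work surface, if the arm or the gripper's body presses on something with over 40 N, if the wrist force passes 120 N, or if a joint passes its speed limit or range.

## Robot

A 6-joint arm with a two-finger parallel gripper is mounted at the origin on the work surface; the furniture and walls round the work are solid. World frame = base frame: x ahead of the robot, y to its left, z up, the work surface at z = 0. Lengths are in m, angles in rad, forces in N, time in s.
With the tool pointing down it reaches from about 0.3 to 0.775 m from the base axis. Payload 14.6 kg.
Tool frame: the origin (TCP) lies at the very end of the fingers, on their centre line; the grasp point (between the pads) lies 19 mm behind it; z points along the fingers, y is the line along which they close (so a half turn about z gives the same grasp; the last joint's range is limited). The gripper opens to 94 mm and grips with 3 to 60 N. Pads are 16 mm wide; open, the fingers measure 119 mm over their backs; the gripper's body (75 mm by 177 mm) begins 78 mm behind the grasp point.
Start: joints at [1.216, 0.3, 1.521, -0, 1.321, -0.067], TCP at [0.156, 0.527, 0.205] pointing down, gripper open.
Joint ranges: [-3.03, 3.03], [-0.79, 2.21], [0.23, 2.52], [-1.04, 4.18], [0, 3.07], [-2.55, 2.55]. Speed limits (rad/s): [2.22, 2.22, 2.57, 3.14, 3.14, 3.14].

## Interface

Orientations are given as [roll, pitch, yaw] about the fixed x, y, z axes, in that order (R = Rz(yaw) Ry(pitch) Rx(roll)).
In Python, from station import ctrl gives the robot as it stands.
- The arm moves only by the shell command python3 -m pendant 'ROWS' [OPENING] [FORCE]. ROWS is JSON, a list of rows, each a list of 2 entries, a list of its own where there are three numbers: the shift along the world's x, y, z in cm, then the turn about the world's z in rad. A call has 1 to 20 rows; each row shifts and turns the commanded pose from where the row before left it; what a row does not reach is not made up. A row lasts 1/12 s, in which the tool goes at most 41.7 mm and 7.16 degrees, less where a joint would pass 70% of its speed; a pose out of reach is approached as far as the arm can. A call is refused whole if a number of a shift passes 4.17 or a number of a turn 0.125, either way. A call with a gripper value outside its range is refused whole. OPENING is the opening, from 0 (shut) to 1 (fully open), set as the call begins (- or left out, the last holds). The fingers move at their own pace and stop on an object; FORCE is the grip in N (left out, the last holds). Time passes only in rows, so rows that do not move let the fingers close. It gives the time, the measured TCP pose, the force, the opening and the grip force at its end, in the units of the state.
- ctrl.get_obs(): the state, without advancing time (a new reading comes with each control period).
- ctrl.camera(name): name is "scene" or "top" or "wrist"; returns a dict with "color" (400x640x3 uint8, red, green, blue), "intrinsics" (3x3 intrinsics, pixels), "k1" (the pictures are not rectified: a ray, as slopes to the right and down, at radius r is drawn at 1 + k1 r^2 times it, then the intrinsics apply), "camera_from_world" (4x4, takes a point from world to camera coordinates). Camera axes: x right, y down, z forward; pixel columns grow to the right and rows downward; lengths in m; the calibration is good to about 2 mm. A picture is of the moment at which its call begins. There is no depth.
- ctrl.hand_in(): hands the job in; it is judged then, once.
The state is a dict: "time_s": time; "qpos": joint angles; "joint_vel": joint speeds; "tau": joint torques, N m; "ee_pos": TCP position; "eef_rot": TCP orientation; "force": force on the tool from outside, world axes, zero at the start; "moment": the same for the moment, N m; "grip_width": finger opening in m; "grip_force": force on a finger pad.
Only numpy, scipy, OpenCV 4.12 (cv2) and the standard library are available. Lean on these libraries where they do the work, as an engineer would, in place of code of your own. Each camera call takes 0.05 s, during which the arm holds its last target. There are 200 camera calls.

## Working session

There is one attempt and no reset: what is moved stays moved. The work goes in short steps, Python scripts to look and compute and a shell command to move; the robot and the scene stay as the last step left them, time stands still between calls to the robot, and variables do not carry over. Pictures are saved under pics/ and viewed, at most 10 in all, crops included, and the job is handed in when it is done.

```bash
ls; mkdir -p pics
cat > h.py <<'E'
import numpy as np, cv2
from station import ctrl
def grab(n,f):
    c=ctrl.camera(n); np.savez(f'pics/{f}.npz',**c); cv2.imwrite(f'pics/{f}.png',cv2.cvtColor(c['color'],cv2.COLOR_RGB2BGR)); return c
def load(f): return dict(np.load(f'pics/{f}.npz'))
def ray(c,u,v):
    K=c['intrinsics'];k=float(c['k1'])
    d=np.array([(u-K[0,2])/K[0,0],(v-K[1,2])/K[1,1]]);s=d.copy()
    for _ in range(30): s=d/(1+k*(s@s))
    T=c['camera_from_world'];R=T[:3,:3]
    w=R.T@np.array([*s,1]);return -R.T@T[:3,3],w/np.linalg.norm(w)
def onz(c,u,v,z):
    o,d=ray(c,u,v);return o+d*(z-o[2])/d[2]
def tri(a,b):
    A=[];B=[]
    for c,u,v in (a,b):
        o,d=ray(c,u,v);P=np.eye(3)-np.outer(d,d);A.append(P);B.append(P@o)
    x=np.linalg.solve(sum(A),sum(B));return x
def proj(c,p):
    T=c['camera_from_world'];q=T[:3,:3]@p+T[:3,3];s=q[:2]/q[2];s=s*(1+float(c['k1'])*(s@s));K=c['intrinsics']
    return np.array([K[0,0]*s[0]+K[0,2],K[1,1]*s[1]+K[1,2]])
E
python3 - <<'E'
from h import *
print(ctrl.get_obs())
a=grab('scene','s0');b=grab('top','t0')
for c in(a,b):
    T=c['camera_from_world'];print(-T[:3,:3].T@T[:3,3],T[2,:3],c['k1'],c['intrinsics'][0])
E
```

```text
pics
{'time_s': 0.0, 'qpos': array([ 1.21639771e+00,  3.00483334e-01,  1.52156859e+00, -3.06884058e-05,
        1.32069834e+00, -6.66092655e-02]), 'joint_vel': array([ 1.31824905e-03, -1.14244659e-03,  4.78300941e-04, -2.19428568e-03,
       -1.14480550e-03, -5.72735108e-06]), 'tau': array([ 1.09687312e-04, -5.31815422e+01, -3.52723145e+01,  7.08407722e-02,
        2.44256324e-02, -9.28071904e-05]), 'ee_pos': array([0.15603388, 0.52713325, 0.2048849 ]), 'eef_rot': array([-3.14043563e+00, -4.73919196e-05,  2.85381088e+00]), 'force': array([0.11245112, 0.01962418, 0.48758442]), 'moment': array([ 0.00130861,  0.05025182, -0.01432852]), 'grip_force': 0.0, 'grip_width': 0.0938550808111122}
[-0.56588276 -0.52359331  1.04621064] [ 0.6464316   0.35474188 -0.67548825] 0.003489496562105693 [503.8559017   0.        315.0920607]
[ 0.25362877 -0.03596288  1.44002859] [ 0.06016588  0.00630387 -0.99816849] 0.012874792006305102 [378.01809945   0.         321.31631702]
```

View pics/s0.png

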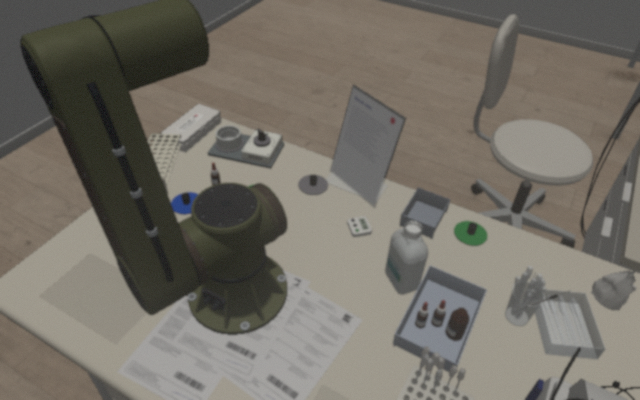

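View pics/t0.png

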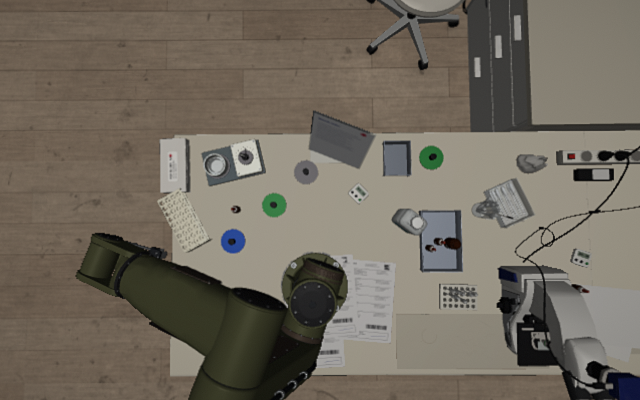

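The top view shows four cover-like discs: grey (306,172), green (274,205), green (431,157) and blue (233,241). The grey one is the cover, because it is grey and lies to the right of the mixer (232,160) with the notice board behind it. The timer is at (358,194) and the oil bottle at (236,209). I'll confirm in one enlarged crop.

Run:
```python
from h import *
t=cv2.imread('pics/t0.png')[125:225,195:345];s=cv2.imread('pics/s0.png')[115:205,200:350]
o=np.vstack([cv2.resize(t,None,fx=4,fy=3.9*1.0256,interpolation=3)[:320],cv2.resize(s,None,fx=4,fy=4,interpolation=3)[:280]])
print(o.shape);cv2.imwrite('pics/c0.png',o)
```

```text
(600, 600, 3)
```

View pics/c0.png

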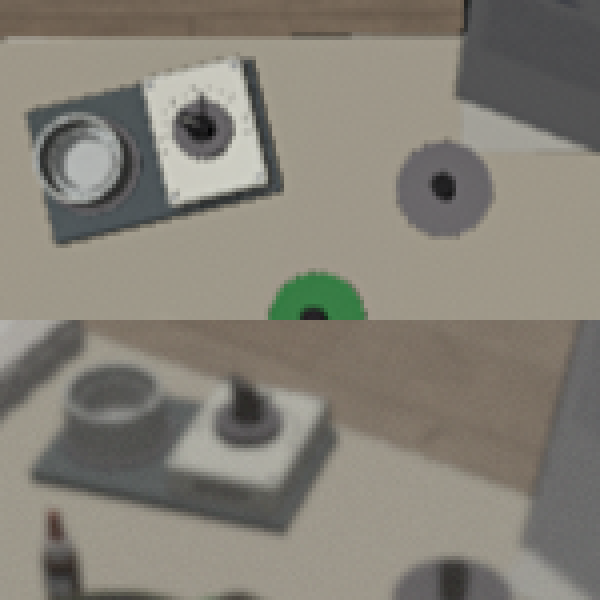

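The crop confirms it: the grey cover with its black knob is at top-crop (445,188), which is full-image (306,172). The well is at crop (82,160) and the dial at crop (202,128), with its tab pointing up the image. Next I'll measure from both views.

Run:
```python
from h import *
t,s=load('t0'),load('s0')
def cen(c,u0,u1,v0,v1,f):
    im=c['color'][v0:v1,u0:u1].astype(int);m=f(im).astype(np.uint8)
    n,l,st,ce=cv2.connectedComponentsWithStats(m);i=1+np.argmax(st[1:,4])
    k=cv2.convexHull(cv2.findContours((l==i).astype(np.uint8),0,1)[0][0]);M=cv2.moments(k)
    return np.array([M['m10']/M['m00']+u0,M['m01']/M['m00']+v0]),st[i]
dark=lambda im:im.max(2)<60
for c in (t,s):
    pass
print(t['color'][172,300],t['color'][172,306],t['color'][180,280],s['color'][188,305],s['color'][180,313],s['color'][200,300])
disc_t=cen(t,290,322,156,190,lambda im:(im.max(2)<118)&(im.min(2)>0)&(abs(im[...,0]-im[...,2])<14))
disc_s=cen(s,294,332,170,200,lambda im:(im.max(2)<115))
print(disc_t,disc_s)
kt=cen(t,296,316,162,182,dark);ks=cen(s,303,325,168,192,dark);print(kt,ks)
print('disc z.012',onz(t,*disc_t[0],.012),onz(s,*disc_s[0],.012),'tri',tri((t,*disc_t[0]),(s,*disc_s[0])))
print('knob tri',tri((t,*kt[0]),(s,*ks[0])),onz(t,*kt[0],.03))
# mixer rough
print('well',onz(t,195+82/4,125+160/4,.064),'dial',onz(t,195+202/4,125+128/4,.064),'bottle',onz(t,236,209,.08),onz(t,274,205,.01),'timer',onz(t,358,194,.018))
print('scene well',onz(s,200+113/4,115+(395-320)/4,.064))
```

```text
[107 104 106] [35 34 36] [159 151 138] [101  98  98] [50 50 47] [157 151 140]
(array([305.49699158, 171.8475732 ]), array([  4,   4,  24,  24, 429], dtype=int32)) (array([312.59833135, 184.55820421]), array([  5,   5,  28,  20, 443], dtype=int32))
(array([305.60144928, 171.20289855]), array([ 7,  6,  6,  7, 31], dtype=int32)) (array([312.96855346, 180.44025157]), array([ 8,  9,  5,  8, 37], dtype=int32))
disc z.012 [0.42839642 0.03248821 0.012     ] [0.42488629 0.02888898 0.012     ] tri [0.42935157 0.03214869 0.00697238]
knob tri [0.42958189 0.03108048 0.02422658] [0.4286221  0.03122083 0.03      ]
well [0.44998215 0.35994539 0.064     ] dial [0.4786585  0.25003132 0.064     ] bottle [0.28766885 0.28010036 0.08      ] [0.30341795 0.15250888 0.01      ] timer [ 0.34209353 -0.16517491  0.018     ]
scene well [0.44583857 0.35691412 0.064     ]
```

```bash
python3 -m pendant '[[[1,-1,1],0],[[2,-1.8,1.2],0],[[2,-1.8,1.2],0],[[2,-1.8,1.2],0],[[2,-1.8,1.2],0],[[2,-1.8,1.2],0],[[2,-1.8,1.2],0],[[2,-1.8,1.2],0],[[2,-1.8,1.2],0],[[2,-1.8,1.2],0],[[2,-1.8,1.2],0],[[2,-1.8,1.2],0],[[1,-1,0],0],[[0,0,0],0],[[0,0,0],0]]' && python3 -c "
from h import *
c=grab('wrist','w1');T=c['camera_from_world'];print(-T[:3,:3].T@T[:3,3],T[2,:3],c['intrinsics'][0],ctrl.get_obs()['qpos'])
print(proj(c,np.array([.479,.25,.064])),proj(c,np.array([.449,.359,.064])))"
```

```text
time_s: 1.35
ee_pos: [0.3963, 0.3085, 0.3476]
eef_rot: [-3.142, -0.0, 2.852]
force: [0.2, -0.3, 0.1]
grip_width: 0.0939
grip_force: 0.0
[0.32713827 0.32858516 0.52595807] [ 0.23860554 -0.07128005 -0.96849706] [339.60312282   0.         320.2542507 ] [ 5.89982587e-01  1.23495069e-01  1.40974881e+00  1.09236981e-04
  1.60875213e+00 -6.92473764e-01]
[298.18200814 228.38894598] [366.09078037 187.81702469]
```

View pics/w1.png

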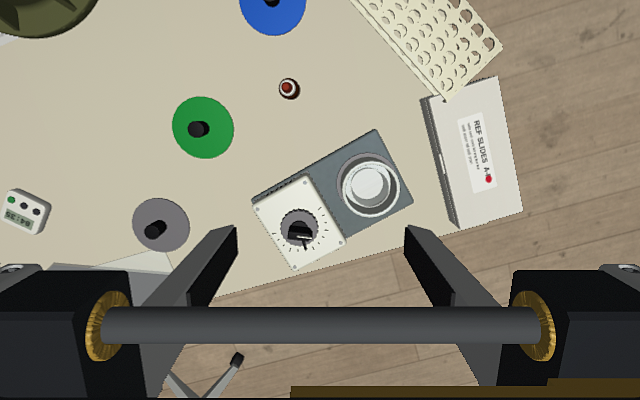

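The wrist view shows the grey cover at (161,224) with its knob at (154,230), the dial at (300,230) and the well at (368,184). The bottle is at (289,88). I'll move closer for a second view.

```bash
python3 -m pendant '[[[0.7,-0.3,-1],0],[[1.3,-0.5,-2],0],[[1.3,-0.5,-2],0],[[1.3,-0.5,-2],0],[[1.3,-0.5,-2],0],[[0.7,-0.3,-1],0],[[0,0,0],0],[[0,0,0],0],[[0,0,0],0]]' && python3 -c "
from h import *
c=grab('wrist','w2');T=c['camera_from_world'];print(-T[:3,:3].T@T[:3,3])
d=proj(c,np.array([.479,.25,.064]));print(d,proj(c,np.array([.449,.359,.064])))
u,v=d.astype(int);o=cv2.imread('pics/w2.png');o=cv2.resize(o[v-75:v+75,u-60:u+140],None,fx=4,fy=4,interpolation=3);print(u-60,v-75);cv2.imwrite('pics/c2.png',o)"
```

```text
time_s: 2.15
ee_pos: [0.4619, 0.2839, 0.2486]
eef_rot: [3.14, 0.001, 2.854]
force: [0.9, -0.5, 0.5]
grip_width: 0.0941
grip_force: 0.0
[0.3924306  0.30368381 0.42683804]
[295.5882978  199.26712119] [384.84046854 144.94437688]
235 124
```

View pics/c2.png

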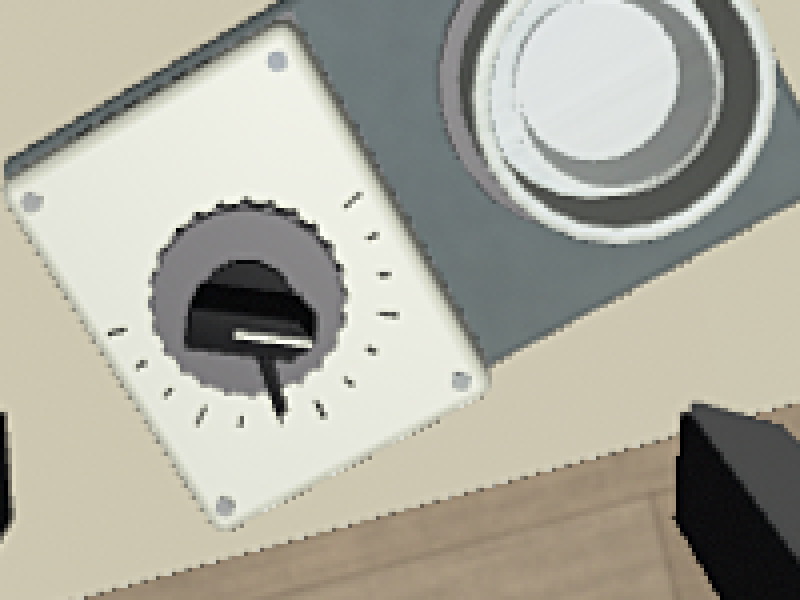

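The crop (origin 235,124, scale 4x) shows the ring centred at about (248,300). The tab is dark and ends at (280,415). The knob's nose, with a white stripe from (232,335) to (312,345), points right, so the turn is about a quarter turn clockwise. Next I'll measure precisely from the two wrist views.

```bash
cat > m.py <<'E'
from h import *
def hullc(c,box,f):
    u0,u1,v0,v1=box;im=c['color'][v0:v1,u0:u1].astype(int);m=f(im).astype(np.uint8)
    n,l,st,ce=cv2.connectedComponentsWithStats(m);i=1+np.argmax(st[1:,4])
    k=cv2.convexHull(max(cv2.findContours((l==i).astype(np.uint8),0,1)[0],key=len))
    e=cv2.fitEllipse(k);return np.array(e[0])+[u0,v0],np.array(e[1])
def planecirc(c,box,f,z):  # hull rays onto plane, algebraic circle fit
    u0,u1,v0,v1=box;im=c['color'][v0:v1,u0:u1].astype(int);m=f(im).astype(np.uint8)
    n,l,st,ce=cv2.connectedComponentsWithStats(m);i=1+np.argmax(st[1:,4])
    k=cv2.convexHull(max(cv2.findContours((l==i).astype(np.uint8),0,1)[0],key=len))[:,0]
    P=np.array([onz(c,u+u0,v+v0,z)[:2] for u,v in k]);s=np.linalg.lstsq(np.c_[2*P,np.ones(len(P))],(P**2).sum(1),rcond=None)[0]
    return s[:2],np.sqrt(s[2]+s[:2]@s[:2])
E
python3 - <<'E'
from m import *
w1,w2=load('w1'),load('w2')
print('px ring',w2['color'][124+345//4,235+215//4],w2['color'][124+230//4,235+230//4],'white',w2['color'][124+250//4,235+150//4],'rim',w2['color'][124+235//4,235+600//4],'plate',w2['color'][124+300//4,235+500//4])
gr=lambda im:(im.max(2)<175)&(im.min(2)>88)&(abs(im[...,0]-im[...,1])<20)
br=lambda im:(im.min(2)>185)
for nm,f,b1,b2,z in [('ring',gr,(278,322,205,252),(268,326,170,226),.064),('well',br,(334,402,150,218),(340,435,95,190),.064)]:
    a=hullc(w1,b1,f);b=hullc(w2,b2,f);print(nm,a,b,'tri',tri((w1,*a[0]),(w2,*b[0])),[planecirc(w,bb,f,z) for w,bb in((w1,b1),(w2,b2))])
cg=lambda im:(im.max(2)<145)
a=hullc(w1,(125,195,190,258),cg);print('cover',a,onz(w1,*a[0],.012),'tri with top',tri((w1,*a[0]),(load('t0'),305.5,171.85)),planecirc(w1,(125,195,190,258),cg,.012))
# stripe
im=w2['color'];v,u=np.nonzero(im[200:214,288:316].min(2)>170);v+=200;u+=288
P=np.array([onz(w2,x,y,.094)[:2] for x,y in zip(u,v)]);print('stripe n',len(P),P.min(0),P.max(0));
d=np.linalg.svd(P-P.mean(0))[2][0];print(P.mean(0),np.arctan2(*d[::-1]))
print('tab',onz(w2,235+280/4,124+415/4,.0667),onz(w2,235+267/4,124+360/4,.0667))
print('nose',onz(w2,235+316/4,124+335/4,.094))
E
```

```text
px ring [29 29 31] [133 132 134] white [233 234 223] rim [226 229 227] plate [109 118 118]
ring (array([299.39193344, 228.33587837]), array([37.35510635, 41.77787781])) (array([296.7788105 , 198.72496223]), array([49.20643616, 50.82136154])) tri [0.47737902 0.25251491 0.0700764 ] [(array([0.47987601, 0.2515141 ]), np.float64(0.02890083944657966)), (array([0.47922359, 0.2513199 ]), np.float64(0.028031425824120368))]
well (array([370.64686584, 188.73727036]), array([55.06972885, 57.32121277])) (array([390.8494339 , 146.29239655]), array([73.35334015, 77.14987183])) tri [0.45225304 0.36482998 0.06355918] [(array([0.45289577, 0.36451726]), np.float64(0.039804427763891995)), (array([0.45327517, 0.36447796]), np.float64(0.03996124499722407))]
cover (array([160.67635345, 224.53520584]), array([52.40733719, 59.34596252])) [0.4268494  0.03274071 0.012     ] tri with top [0.42771866 0.03241766 0.0113863 ] (array([0.42778761, 0.03245334]), np.float64(0.04577531106602623))
stripe n 30 [0.47918038 0.25009005] [0.48748203 0.26741271]
[0.48343458 0.25886032] 1.1523321356095522
tab [0.51295945 0.25052049 0.0667    ] [0.49647419 0.25183861 0.0667    ]
nose [0.48576645 0.26975895 0.094     ]
```

```bash
python3 -m pendant '[[[-0.3,-1.1,-0.6],0],[[-0.3,-2.1,-1.2],0],[[-0.3,-2.1,-1.2],0],[[-0.3,-2.1,-1.2],0],[[-0.3,-2.1,-1.2],0],[[-0.3,-2.1,-1.2],0],[[-0.3,-2.1,-1.2],0],[[-0.3,-2.1,-1.2],0],[[-0.3,-2.1,-1.2],0],[[-0.3,-2.1,-1.2],0],[[-0.3,-2.1,-1.2],0],[[-0.3,-2.1,-1.2],0],[[0,-1,-0.5],0],[[0,0,0],0],[[0,0,0],0],[[0,0,0],0]]'
python3 - <<'E'
from m import *
c=grab('wrist','w3');p=proj(c,np.array([.4278,.0324,.012]));print(p)
u,v=p.astype(int)
cg=lambda im:(im.max(2)<145)&(im.max(2)>85)
b=(u-95,u+95,max(v-95,0),v+70)
print(hullc(c,b,cg),planecirc(c,b,cg,.012))
print(ctrl.get_obs()['ee_pos'])
E
```

```text
time_s: 3.53
ee_pos: [0.4268, 0.0322, 0.1054]
eef_rot: [3.141, 0.001, 2.854]
force: [0.5, -0.5, -0.1]
grip_width: 0.094
grip_force: 0.0
[321.46033485 198.71606214]
(array([319.42685699, 197.59515381]), array([106.3837204 , 109.79685211])) (array([0.42815299, 0.03054657]), np.float64(0.045527271569589016))
[0.42666416 0.03227751 0.10526086]
```

View pics/w3.png

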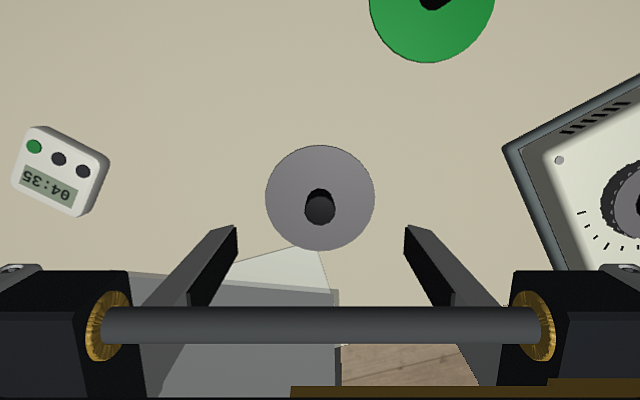

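The gripper hovers squarely over the grey cover: disc at (319,198), knob at (319,207). The fitted circle is 0.0455 m in radius, which matches. Now I'll descend and grip.

```bash
python3 -m pendant '[[[0.1,0,-1.5],0],[[0.05,0,-2],0],[[0,0,-2],0],[[0,0,-1.6],0],[[0,0,-1],0],[[0,0,-0.6],0],[[0,0,-0.1],0],[[0,0,0],0],[[0,0,0],0]]' && python3 -m pendant '[[[0,0,0],0],[[0,0,0],0],[[0,0,0],0],[[0,0,0],0],[[0,0,0],0],[[0,0,0],0],[[0,0,0],0],[[0,0,0],0],[[0,0,0],0],[[0,0,0],0],[[0,0,0],0],[[0,0,0],0]]' 0 25
```

```text
time_s: 4.33
ee_pos: [0.4281, 0.0315, 0.0172]
eef_rot: [3.141, 0.001, 2.854]
force: [1.0, -0.1, 0.1]
grip_width: 0.0942
grip_force: 0.0
time_s: 5.33
ee_pos: [0.4276, 0.0314, 0.0164]
eef_rot: [-3.142, -0.0, 2.854]
force: [-0.9, -0.6, -0.1]
grip_width: 0.0224
grip_force: 25.0
```

```bash
python3 -m pendant '[[[0,0,0.7],0],[[0,0,1.3],0],[[0,0,2],0],[[0,0,2],0],[[0,0,2],0],[[0,0,2],0],[[0,0,2],0],[[0,0,2],0],[[0,0,1.5],0],[[0.1,0.8,0.5],0],[[0,0,0],0],[[0,0,0],0]]' && python3 -m pendant '[[[0.1,1,0],0],[[0.15,2,0],0],[[0.15,2.2,0],0],[[0.15,2.2,0],0],[[0.15,2.2,0],0],[[0.15,2.2,0],0],[[0.15,2.2,0],0],[[0.15,2.2,0],0],[[0.15,2.2,0],0],[[0.15,2.2,0],0],[[0.15,2.2,0],0],[[0.15,2.2,0],0],[[0.15,2.2,0],0],[[0.15,2.2,0],0],[[0.2,2,0],0],[[0.2,1.1,0],0],[[0,0,0],0],[[0,0,0],0],[[0,0,0],0]]'
python3 - <<'E'
from m import *
c=grab('wrist','w4');e=ctrl.get_obs()['ee_pos'];print(e)
z=e[2]-.0164+.012
p=proj(c,np.array([*e[:2],z]));print(p)
u,v=p.astype(int)
cg=lambda im:(im.max(2)<145)&(im.max(2)>80)&(im.max(2)-im.min(2)<9)
b=(230,410,max(v-110,0),v+60)
print(hullc(c,b,cg),planecirc(c,b,cg,z))
br=lambda im:(im.min(2)>185)
q=proj(c,np.array([.453,.3645,.064]));print('well px',q)
E
```

```text
time_s: 6.33
ee_pos: [0.4283, 0.0398, 0.1759]
eef_rot: [-3.141, -0.001, 2.855]
force: [0.0, -0.4, -1.2]
grip_width: 0.0225
grip_force: 25.0
time_s: 7.92
ee_pos: [0.4527, 0.3639, 0.1757]
eef_rot: [-3.14, -0.001, 2.854]
force: [0.3, -0.2, -1.0]
grip_width: 0.0227
grip_force: 25.0
[0.45290964 0.36373085 0.17606522]
[321.14586331 238.06451068]
(array([306.04696655, 221.70973969]), array([171.15100098, 192.56126404])) (array([0.44524273, 0.35720762]), np.float64(0.05254884903805258))
well px [321.80785113 192.60467869]
```

View pics/w4.png

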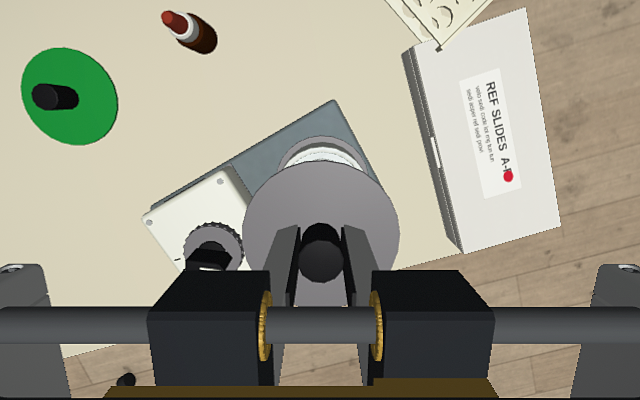

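The cover is held level at (321,237), and the visible part of the well lies behind it as expected. I'll lower it to just above the rim, then go slowly.

```bash
python3 -m pendant '[[[0,0.05,-1],0],[[0,0,-2],0],[[0,0,-2],0],[[0,0,-2],0],[[0,0,-1],0],[[0,0,-0.6],0],[[0,0,-0.3],0],[[0,0,0],0],[[0,0,0],0]]' && python3 -m pendant '[[[0,0,-0.2],0],[[0,0,-0.2],0],[[0,0,-0.2],0],[[0,0,-0.2],0],[[0,0,-0.2],0],[[0,0,0],0],[[0,0,0],0]]'
```

```text
time_s: 8.72
ee_pos: [0.4535, 0.3651, 0.0883]
eef_rot: [3.141, 0.001, 2.854]
force: [0.3, 0.1, -0.2]
grip_width: 0.0223
grip_force: 25.0
time_s: 9.3
ee_pos: [0.4531, 0.3648, 0.0773]
eef_rot: [-3.141, -0.0, 2.854]
force: [0.3, 0.3, -0.6]
grip_width: 0.0227
grip_force: 25.0
```

```bash
python3 -m pendant '[[[0,0,-0.1],0],[[0,0,-0.1],0],[[0,0,-0.1],0],[[0,0,-0.05],0],[[0,0,0],0],[[0,0,0],0]]' && python3 -m pendant '[[[0,0,-0.05],0],[[0,0,-0.05],0],[[0,0,0],0],[[0,0,0],0]]'
```

```text
time_s: 9.8
ee_pos: [0.4531, 0.3649, 0.0739]
eef_rot: [-3.142, 0.0, 2.854]
force: [1.2, 0.4, -0.5]
grip_width: 0.0226
grip_force: 25.0
time_s: 10.13
ee_pos: [0.4531, 0.3648, 0.0729]
eef_rot: [-3.142, -0.0, 2.854]
force: [-0.5, -0.5, -1.0]
grip_width: 0.0227
grip_force: 25.0
```

```bash
python3 -m pendant '[[[0,0,-0.05],0],[[0,0,-0.05],0],[[0,0,0],0],[[0,0,0],0]]';python3 -m pendant '[[[0,0,-0.05],0],[[0,0,0],0],[[0,0,0],0]]'
```

```text
time_s: 10.47
ee_pos: [0.4532, 0.3649, 0.0724]
eef_rot: [3.141, 0.0, 2.854]
force: [-1.4, -2.6, 5.3]
grip_width: 0.0227
grip_force: 25.0
time_s: 10.72
ee_pos: [0.4532, 0.3649, 0.0724]
eef_rot: [3.141, 0.0, 2.854]
force: [-4.2, -3.1, 10.8]
grip_width: 0.0228
grip_force: 25.0
```

Contact came at TCP z 0.0724, exactly the predicted seating height. I'll ease off, release, lift and look.

```bash
python3 -m pendant '[[[0,0,0.1],0],[[0,0,0],0]]' && python3 -m pendant '[[[0,0,0],0],[[0,0,0],0],[[0,0,0],0],[[0,0,0],0],[[0,0,0],0],[[0,0,0],0],[[0,0,0],0]]' 0.6 && python3 -m pendant '[[[0,0,0.8],0],[[0,0,1.5],0],[[0,0,2],0],[[0,0,2],0],[[0,0,2],0],[[0,0,2],0],[[0,-0.5,2],0],[[0,-1.5,1],0],[[0,-2,0.5],0],[[0,-2,0],0],[[0,-2,0],0],[[0,-1,0],0],[[0,0,0],0],[[0,0,0],0],[[0,0,0],0]]'
python3 - <<'E'
from m import *
c=grab('wrist','w5');e=ctrl.get_obs()['ee_pos'];print(e,proj(c,np.array([.453,.3648,.068])),proj(c,np.array([.4792,.2513,.064])))
grab('top','t5');grab('scene','s5')
cg=lambda im:(im.max(2)<145)&(im.max(2)>75)&(im[...,2]-im[...,0]>-2)&(im[...,1]-im[...,0]<5)
u,v=proj(c,np.array([.453,.3648,.068])).astype(int);b=(u-75,u+75,max(0,v-75),v+75)
print(planecirc(c,b,cg,.068))
t=cv2.imread('pics/w5.png');s=cv2.imread('pics/s5.png')[110:180,195:295]
cv2.imwrite('pics/c5.png',np.vstack([cv2.resize(t[40:290,180:500],(640,500*320//400)),cv2.resize(s,None,fx=2.8,fy=2.8)[:, :280].__class__(0) if 0 else cv2.copyMakeBorder(cv2.resize(s,None,fx=2.8,fy=2.8,interpolation=3),0,0,0,360,0)]))
E
```

```text
time_s: 10.88
ee_pos: [0.4532, 0.3649, 0.0726]
eef_rot: [3.141, 0.0, 2.854]
force: [-0.8, -0.7, -1.0]
grip_width: 0.0226
grip_force: 25.0
time_s: 11.47
ee_pos: [0.4531, 0.3649, 0.0724]
eef_rot: [3.142, -0.0, 2.854]
force: [-0.2, -0.1, -0.1]
grip_width: 0.0562
grip_force: 0.0
time_s: 12.72
ee_pos: [0.4531, 0.2756, 0.2106]
eef_rot: [3.141, -0.0, 2.854]
force: [0.3, -0.2, 0.3]
grip_width: 0.0565
grip_force: 0.0
[0.45307231 0.27569581 0.21044458] [410.82863397 158.46482608] [304.94146057 214.93954212]
(array([0.45482786, 0.364625  ]), np.float64(0.044203261866496805))
```

View pics/c5.png

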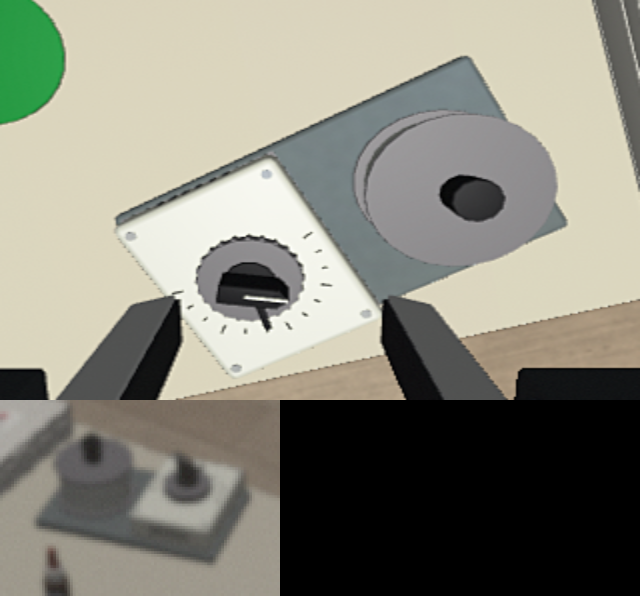

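The cover is seated and level, with an even flange over the pot in both the wrist and scene crops. Now for the dial: the angles of the tab and the nose from w2 and w5.

```bash
cat > d.py <<'E'
from m import *
def rect(c,z,cx,cy,h=.04,n=321):
    g=np.linspace(-h,h,n);X,Y=np.meshgrid(cx+g,cy+g,indexing='ij')
    T=c['camera_from_world'];q=np.stack([X,Y,np.full_like(X,z)],-1)@T[:3,:3].T+T[:3,3];s=q[...,:2]/q[...,2:];s=s*(1+float(c['k1'])*(s**2).sum(-1,keepdims=True));K=c['intrinsics']
    return cv2.remap(c['color'],(K[0,0]*s[...,0]+K[0,2]).astype(np.float32),(K[1,1]*s[...,1]+K[1,2]).astype(np.float32),cv2.INTER_LINEAR).astype(float).max(2),X-cx,Y-cy
def line(X,Y,m):
    n,l,st,_=cv2.connectedComponentsWithStats(m.astype(np.uint8));i=1+np.argmax(st[1:,4]);m=l==i
    P=np.c_[X[m],Y[m]];mu=P.mean(0);U,S,V=np.linalg.svd(P-mu,full_matrices=False);d=V[0]*np.sign(V[0]@mu)
    pr=(P-mu)@d;return dict(n=int(m.sum()),cen=mu.round(4),ang=round(float(np.arctan2(d[1],d[0])),3),off=round(float(mu[1]*d[0]-mu[0]*d[1]),4),end=(mu+d*pr.max()).round(4),len=round(float(np.ptp(pr)),4))
def tab(c,cx,cy,lo=-.9,hi=.9):
    g,X,Y=rect(c,.0667,cx,cy);r=np.hypot(X,Y);a=np.arctan2(Y,X);return line(X,Y,(g<80)&(r>.0215)&(r<.0345)&(a>lo)&(a<hi))
def stripe(c,cx,cy):
    g,X,Y=rect(c,.094,cx,cy);r=np.hypot(X,Y);return line(X,Y,(g>130)&(r<.0205))
E
python3 - <<'E'
from d import *
for f in('w2','w5'):
    c=load(f);print(f,tab(c,.4792,.2513,-.5,.4),stripe(c,.4792,.2513))
c=load('w5');f=lambda im:(im.max(2)<175)&(im.min(2)>88)&(abs(im[...,0]-im[...,1])<20)
u,v=proj(c,np.array([.4792,.2513,.064])).astype(int);print(planecirc(c,(u-32,u+32,v-30,v+34),f,.064))
g,X,Y=rect(c,.094,.4792,.2513);cv2.imwrite('pics/r5.png',np.hstack([cv2.resize(g,(400,400)),cv2.resize(rect(c,.0667,.4792,.2513)[0],(400,400))]))
E
```

```text
w2 {'n': 589, 'cen': array([ 0.0265, -0.0005]), 'ang': -0.034, 'off': 0.0004, 'end': array([ 0.033 , -0.0007]), 'len': 0.0116} {'n': 2037, 'cen': array([ 0.0127, -0.0105]), 'ang': 0.864, 'off': -0.0165, 'end': array([0.0219, 0.0003]), 'len': 0.0326}
w5 {'n': 586, 'cen': array([ 0.0266, -0.0005]), 'ang': -0.034, 'off': 0.0004, 'end': array([ 0.0333, -0.0007]), 'len': 0.0118} {'n': 6048, 'cen': array([ 0.0047, -0.0101]), 'ang': 0.297, 'off': -0.0111, 'end': array([ 0.0222, -0.0048]), 'len': 0.0403}
(array([0.47826839, 0.25137184]), np.float64(0.02764833556598899))[ WARN:0@0.266] global loadsave.cpp:1063 imwrite_ Unsupported depth image for selected encoder is fallbacked to CV_8U.
```

View pics/r5.png

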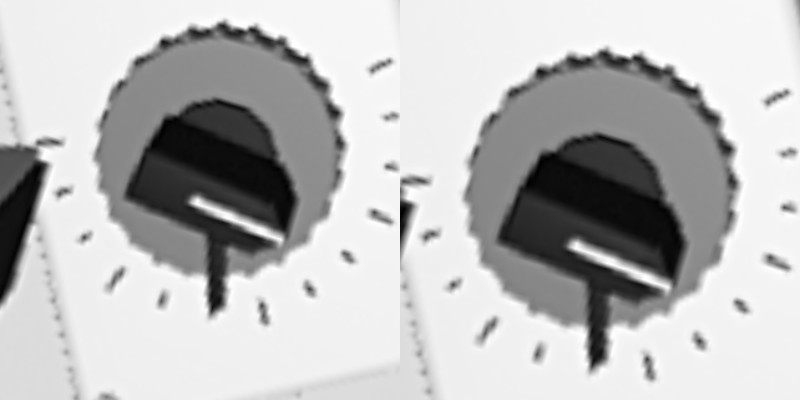

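The rectified patches (axis at (200,200), 5 px/mm) show the stripe running from the axis at (190,198) to (285,240), so the knob is at about 1.165 rad in world. The tab is at (215,310) and points at about -0.025 rad. The turn needed is therefore about -1.19 rad. I'll align the jaws with the bar.

```bash
python3 -m pendant '[[[0.2,-0.2,0],0.06],[[0.2,-0.2,0],0.12],[[0.2,-0.2,0],0.12],[[0.2,-0.2,0],0.12],[[0.2,-0.2,0],0.12],[[0.2,-0.2,-1],0.12],[[0.2,-0.2,-1],0.12],[[0.2,-0.2,-1],0.12],[[0.2,-0.2,-1],0.12],[[0.2,-0.2,-1],0.12],[[0.2,-0.2,-1],0.12],[[0.2,-0.2,-1],0.12],[[0.16,-0.03,-1],0.12],[[0,0,-1],0.073],[[0,0,-1],0],[[0,0,0],0],[[0,0,0],0],[[0,0,0],0]]' 0.45 && python3 -m pendant '[[[0,0,0],0],[[0,0,0],0]]'
python3 - <<'E'
from d import *
import warnings
c=grab('wrist','w6');print(ctrl.get_obs()['ee_pos'],ctrl.get_obs()['qpos'])
o=np.hstack([cv2.resize(rect(c,z,.4787,.2513)[0],(400,400)) for z in (.094,.0667)]).astype(np.uint8);cv2.imwrite('pics/r6.png',o)
E
```

```text
time_s: 14.37
ee_pos: [0.4789, 0.2508, 0.1109]
eef_rot: [-3.141, 0.0, -1.858]
force: [0.7, -0.2, 0.5]
grip_width: 0.0424
grip_force: 0.0
time_s: 14.53
ee_pos: [0.4789, 0.2507, 0.111]
eef_rot: [-3.141, 0.001, -1.857]
force: [0.6, -0.7, -0.4]
grip_width: 0.0425
grip_force: 0.0
[0.47888163 0.25067385 0.11092751] [ 4.14473151e-01  3.75587254e-01  1.65247452e+00 -1.61996234e-06
  1.11275598e+00 -2.44096369e+00]
```

View pics/r6.png

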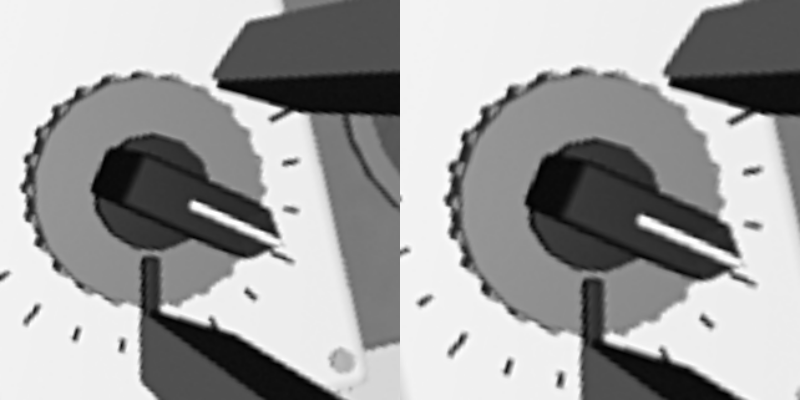

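The jaws straddle the bar, with the stripe from (190,205) to (283,245) giving about 1.155 rad. The TCP is on the axis, but I turned 0.13 rad too far. I'll correct that, descend and grip gently.

```bash
python3 -m pendant '[[[0,0,-0.8],-0.065],[[0,0,-1],-0.065],[[0,0,-1],0],[[0,0,-0.6],0],[[0,0,-0.4],0],[[0,0,0],0],[[0,0,0],0],[[0,0,0],0]]' && python3 -m pendant '[[[0,0,0],0],[[0,0,0],0],[[0,0,0],0],[[0,0,0],0],[[0,0,0],0],[[0,0,0],0],[[0,0,0],0]]' 0 15; python3 -c "
from station import ctrl;o=ctrl.get_obs();print(o['moment'],o['eef_rot'],o['ee_pos'])"
```

```text
time_s: 15.25
ee_pos: [0.4789, 0.2507, 0.0729]
eef_rot: [-3.141, 0.0, -1.986]
force: [1.0, 1.5, -0.1]
grip_width: 0.0425
grip_force: 0.0
time_s: 15.83
ee_pos: [0.4794, 0.2503, 0.0726]
eef_rot: [-3.14, 0.001, -1.986]
force: [6.1, -2.0, -1.1]
grip_width: 0.0118
grip_force: 15.0
[-0.3698601  -0.79204699  0.01747323] [-3.14003907e+00  5.18161064e-04 -1.98645359e+00] [0.47942997 0.25031201 0.07262574]
```

```bash
python3 -m pendant '[[[0.05,-0.03,0],0],[[0,0,0],0],[[0,0,0],-0.05],[[0,0,0],-0.1],[[0,0,0],-0.1],[[0,0,0],-0.1],[[0,0,0],-0.1],[[0,0,0],-0.1],[[0,0,0],-0.1],[[0,0,0],-0.1],[[0,0,0],-0.1],[[0,0,0],-0.1],[[0,0,0],-0.1],[[0,0,0],-0.08],[[0,0,0],-0.05],[[0,0,0],0],[[0,0,0],0],[[0,0,0],0]]'; python3 -c "
from station import ctrl;o=ctrl.get_obs();print(o['moment'],o['eef_rot'],o['ee_pos'])"
```

```text
time_s: 17.33
ee_pos: [0.479, 0.2511, 0.0726]
eef_rot: [3.14, -0.0, 3.117]
force: [-1.4, 5.8, 1.3]
grip_width: 0.0118
grip_force: 15.0
[ 1.10589491  0.24472131 -0.01941953] [ 3.14028714e+00 -1.67025765e-04  3.11694818e+00] [0.47897325 0.25107046 0.07258695]
```

Picture views are used up, so the check will be numeric. I'll release, lift and put the wrist camera straight above the dial, where there is no parallax.

```bash
python3 -m pendant '[[[0,0.05,0],0],[[0,0,0],0]]' && python3 -m pendant '[[[0,0,0],0],[[0,0,0],0],[[0,0,0],0],[[0,0,0],0],[[0,0,0],0],[[0,0,0],0]]' 0.4 && python3 -m pendant '[[[0,0,0.8],0],[[0,0,1.5],0],[[0,0,2],0],[[0,0,2],0],[[1,0,2],0],[[1,0,2],0],[[1,0,2],0],[[1,0,1.4],0],[[1,0,0],0],[[1,0,0],0],[[1,-0.2,0],0],[[0.2,0,0],0],[[0,0,0],0],[[0,0,0],0],[[0,0,0],0]]'
cat > k.py <<'E'
from d import *
def ang(c,cx=.479,cy=.251):
    f=lambda im:(im.max(2)<175)&(im.min(2)>88)&(abs(im[...,0]-im[...,1])<20)
    u,v=proj(c,np.array([cx,cy,.064])).astype(int);print('dial px',u,v);p,r=planecirc(c,(u-42,u+42,v-42,v+42),f,.064);print('ring',p,r)
    cx,cy=p;print('tab',tab(c,cx,cy,-.5,.5))
    for th in(110,150,190):
        g,X,Y=rect(c,.094,cx,cy);print('stripe',th,line(X,Y,(g>th)&(np.hypot(X,Y)<.022)&(np.abs(Y)<.006)&(X>-.008)))
    g,X,Y=rect(c,.0667,cx,cy)
    for r in(.022,.024,.026,.028,.030,.032): # dark centroid angle
        a=np.linspace(-.4,.4,801);i=160+r*np.cos(a)/.00025;j=160+r*np.sin(a)/.00025
        q=cv2.remap(g.astype(np.float32),j.astype(np.float32)[None],i.astype(np.float32)[None],1)[0];w=np.clip(np.median(q)-25-q,0,None);print(r,round((w*a).sum()/max(w.sum(),1e-9),3),q.min(),end=' | ')
    g,X,Y=rect(c,.094,cx,cy);print()
    for x in np.arange(-12,22,2): # dark knob / stripe across y at each x (mm)
        row=g[160+int(4*x),80:241];y=(np.arange(80,241)-160)/4
        b=y[row>120];d=np.flatnonzero(row<70);print(x,'dark',(y[d.min()],y[d.max()]) if len(d) else None,'bright in |y|<5:',b[np.abs(b)<5][[0,-1]] if (np.abs(b)<5).any() else None)
E
python3 - <<'E'
from k import *
c=grab('wrist','w7');T=c['camera_from_world'];print(-T[:3,:3].T@T[:3,3]);ang(c)
E
```

```text
time_s: 17.5
ee_pos: [0.479, 0.2511, 0.0726]
eef_rot: [3.141, -0.0, 3.117]
force: [-2.4, 3.1, 2.2]
grip_width: 0.0121
grip_force: 15.0
time_s: 18.0
ee_pos: [0.4792, 0.2507, 0.0724]
eef_rot: [-3.142, -0.0, 3.117]
force: [1.0, 0.6, -0.5]
grip_width: 0.0374
grip_force: 0.0
time_s: 19.25
ee_pos: [0.5508, 0.2489, 0.2097]
eef_rot: [-3.142, -0.0, 3.117]
force: [0.6, 0.4, 0.4]
grip_width: 0.0375
grip_force: 0.0
[0.47859859 0.25008056 0.38799132]
dial px 321 108
ring [0.47966992 0.25056746] 0.027055342653123978
tab {'n': 530, 'cen': array([ 0.0267, -0.    ]), 'ang': -0.014, 'off': 0.0003, 'end': array([ 0.0323, -0.0001]), 'len': 0.0108}
stripe 110 {'n': 1224, 'cen': array([ 0.0118, -0.0012]), 'ang': -0.185, 'off': 0.0009, 'end': array([ 0.0218, -0.0031]), 'len': 0.0233}
stripe 150 {'n': 700, 'cen': array([ 0.0091, -0.0002]), 'ang': -0.029, 'off': 0.0001, 'end': array([ 0.019 , -0.0005]), 'len': 0.02}
stripe 190 {'n': 498, 'cen': array([ 0.0092, -0.0003]), 'ang': -0.026, 'off': -0.0, 'end': array([ 0.019 , -0.0005]), 'len': 0.0195}
0.022 -0.001 19.53125 | 0.024 -0.003 27.125 | 0.026 0.0 28.75 
[... 611 characters left out ...]
in |y|<5: [-1.25  1.25]
4 dark (np.float64(-10.75), np.float64(10.5)) bright in |y|<5: [-1.25  1.  ]
6 dark (np.float64(-10.25), np.float64(9.75)) bright in |y|<5: [-1.25  1.  ]
8 dark (np.float64(-8.5), np.float64(8.5)) bright in |y|<5: [-1.25  1.  ]
10 dark (np.float64(-6.5), np.float64(6.25)) bright in |y|<5: [-1.5  1. ]
12 dark (np.float64(-6.0), np.float64(5.25)) bright in |y|<5: [-1.5  1. ]
14 dark (np.float64(-5.25), np.float64(4.5)) bright in |y|<5: [-1.5   0.75]
16 dark (np.float64(-3.75), np.float64(2.5)) bright in |y|<5: [-1.5   4.75]
18 dark (np.float64(1.5), np.float64(1.5)) bright in |y|<5: [-4.75  4.75]
20 dark (np.float64(-1.5), np.float64(1.0)) bright in |y|<5: [-4.75  4.75]
```

The knob stripe reads -0.026 rad and the tab between -0.014 and 0.000, so the nose is on the index within about 1°. The tab has not shifted beyond measuring noise. One last numeric check of the cover, bottle and timer, then hand in.

Run:
```python
from k import *
t0,t,s0,s=load('t0'),grab('top','t8'),load('s0'),grab('scene','s8')
df=lambda a,b,u,v,r=9:np.abs(a['color'][v-r:v+r,u-r:u+r].astype(int)-b['color'][v-r:v+r,u-r:u+r]).mean().round(2)
print('timer',df(t0,t,358,194),df(s0,s,359,227),'bottle',df(t0,t,236,209),df(s0,s,214,176),'green',df(t0,t,274,205),'start cover spot',df(t0,t,306,172))
s5=load('s5');print('cover since release (scene)',df(s5,s,228,138,12))
o=ctrl.get_obs();print(o['time_s'],o['force'],o['grip_force'],np.abs(o['joint_vel']).max())
print(ctrl.hand_in())
```

```text
timer 10.86 1.64 bottle 81.34 2.48 green 31.78 start cover spot 63.22
cover since release (scene) 2.13
19.4 [-0.5419559   1.11234392  0.61973425] 0.0 0.004908044458014325
the job is handed in; nothing more can be done
None
```

The grey cover is seated level on the well and let go, and the knob's nose points at the index tab to within about 1°. The scene camera shows the timer and bottle unmoved (the arm or its shadow spoiled that check in the top view), the ring shows no measurable turn, and I handed in at 19.4 s with the gripper clear.

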